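# Set out the electromagnet circuit on the physics bench

### The arm

A 6-joint arm with a two-finger parallel gripper is mounted at the origin on the work surface. World frame = base frame: x ahead of the robot, y to its left, z up, the work surface at z = 0. Lengths are in mm, angles in rad, forces in N, time in s.
With the tool pointing down it reaches from about 350 to 875 mm from the base axis. Payload 4.2 kg.
Tool frame: the origin (TCP) lies at the very end of the fingers, on their centre line; the grasp point (between the pads) lies 19 mm behind it (arm.pinch_z is the distance from the TCP to the grasp point, in mm); x points along the fingers, y is the direction in which the jaws open and shut, and the axes are right-handed (so a half turn about x gives the same grasp; the last joint's range is limited). The gripper opens to 85 mm and grips with 20 to 120 N. Pads are 22 mm wide; open, the fingers measure 114 mm over their backs; the gripper's body (76 mm by 85 mm) begins 54 mm behind the grasp point. The pads swing forward as they close: fully open they stand 13 mm farther back than shut.
Start: joints at [-0.909, 0.385, 0.008, 0, -1.194, -0.259], TCP at [245.01, -574.951, 231.312] pointing down, gripper open.
Joint ranges: [-3.14, 3.14], [-1.21, 2.06], [-1.07, 1.41], [-3.16, 2.05], [-2.99, -0.16], [-3.1, 3.1]. Speed limits (rad/s): [2.79, 2.79, 3.14, 3.14, 3.14, 3.14].

### API

Orientations are given as a unit quaternion [x, y, z, w].
In Python, from bench import arm gives the robot as it stands.
- The arm moves only by the tool drive_tool, never from a script. Its argument "motion" is a list of rows, each a list of 4 numbers: the shift along the tool's x, y, z in mm, then the turn about the tool's x in degrees. In form: [[dx, dy, dz, spin], ...]. A call has 1 to 10 rows; each row shifts and turns the commanded pose from where the row before left it, along the tool's axes as they then stand; what a row does not reach is not made up. A row lasts 1/12 s, in which the tool goes at most 41.7 mm and 7.16 degrees, less where a joint would pass 70% of its speed; a pose out of reach is approached as far as the arm can. A call with a gripper value outside its range is refused whole. "grip" is the finger opening in mm, from 0 to 85.4, set as the call begins (left out, the last holds). The fingers move at their own pace and stop on an object; the grip force is fixed at half the most. Time passes only in rows, so rows that do not move let the fingers close. It gives the time, the measured TCP pose, the force and the opening at its end, in the units of the state.
- arm.read_state(): the state, without advancing time (a new reading comes with each control period).
- arm.get_image(name): name is "scene" or "top" or "wrist"; returns the picture (480x640x3 uint8, red, green, blue); there is no depth.
- arm.calibration(name): a dict with "K" (3x3 intrinsics, pixels), "distortion" ([k1, k2, p1, p2, k3] as OpenCV has them; the pictures are not rectified), "eye" and "attitude" of the camera in the world; the wrist camera has in their place "T_tool_cam" (4x4, takes a point from camera to tool coordinates, whose origin is the TCP and whose axes are the tool frame's). Camera axes: x right, y up, looking along -z (the intrinsics and any distortion apply to the point x, -y, -z); pixel columns grow to the right and rows downward; lengths in mm; the calibration is good to about 2 mm. A picture is of the moment at which its call begins: read the wrist's pose just before it. calibration takes no time and is no camera call.
- arm.job_done(): hands the job in, once; it reports no verdict.
The state is a dict: "clock": time; "joints": joint angles; "joint_vel": joint speeds; "joint_efforts": joint torques, N m; "position": TCP position; "ee_rot": TCP orientation; "contact_force": force on the tool from outside, world axes, zero at the start; "wrist_torque": the same for the moment, N m; "gripper_width": finger opening in mm.
Only numpy, scipy, OpenCV 4.12 (cv2) and the standard library are available. Lean on these libraries where they do the work, as an engineer would, in place of code of your own. Each camera call takes 0.05 s, during which the arm holds its last target. There are 200 camera calls.

### The job

Set out the circuit demonstration: stand the copper-wire coil upright in the middle of the dark wooden coil stand and stand the dark iron core upright centrally on top of the coil. On the bench, put the blue switch midway between the battery box and the coil stand, the bulb on its white base midway between the coil stand and the meter, and the green resistor midway between the meter and the battery box, all upright. Do not push about the yellow tape roll and the small silver-wire spool lying among the parts.

Things in the scene. Friction and masses are not known exactly. Their poses are not given: they have to be found in the camera images.
- copper_coil: Spool fully wound with copper-orange wire between two black flanges, with a copper-orange disc and black hub on its top, loose, about 0.4 kg: an upright cylinder 58 mm in diameter, 55 mm high. Origin at the centre of its underside, z axis up along its axis.
- iron_core: Plain dark-steel cylinder with a coned top, loose, about 0.2 kg: 34 mm in diameter and straight for its lower 28 mm, then tapering to 20 mm diameter at its full height of 36 mm. Origin at the centre of its underside, z up.
- switch: Blue box with a red rocker and two small brass studs on top, loose, about 0.12 kg: 70 mm long (its x) by 40 mm wide (its y), body 30 mm high, 38 mm with the rocker. Origin at the centre of its underside, z up.
- lamp: Round white lamp base with an amber-brown bulb on top, loose, about 0.1 kg: base 44 mm in diameter and 28 mm high, bulb 26 mm in diameter above it, top at 58 mm. Origin at the centre of its underside, z up.
- resistor: Green tube lying between two white ceramic end blocks, loose, about 0.13 kg: 76 mm long overall (its x). The tube is 30 mm in diameter, 52 mm long between the blocks, its axis 16 mm above the underside; the end blocks are 12 mm long, 32 mm wide (y) and 34 mm high. Origin at the centre of its underside, z up.
- battery_box: Silver metal box with a red and a black terminal on top, fixed to the bench: 80 mm (its x) by 60 mm (its y), 45 mm high, 59 mm with the terminals. Origin at the centre of its underside. The box, the coil stand and the meter stand at the corners of a white triangle, 250 mm apart centre to centre, on a thin round cork-coloured mat flush with the bench; which is at which corner changes.
- coil_stand: Dark wooden block with a green round pad on top, fixed to the bench: 80 by 80 mm, top 25 mm above the bench. Origin at the centre of its underside, z up.
- meter: Black moving-pointer meter with a sloping white dial, fixed to the bench: 60 mm (its x) by 80 mm (its y), about 61 mm high. Origin at the centre of its underside.
- tape_roll: Bystander, to be left alone: yellow tape roll lying flat, loose, 76 mm in diameter, 20 mm high. Origin at the centre of its underside.
- tinned_spool: Bystander, to be left alone: small spool of silver wire with white flanges, loose, 44 mm in diameter, 40 mm high. Origin at the centre of its underside.
Things that resemble listed ones, but are neither listed nor needed, are in the scene too. Leave any pink look-alike of the switch alone.

How it is judged (in metres and radians):
At the end, for the whole second after the job is handed in: All upright and at rest: coil on its stand within 12 mm of centre; core on the coil within 10 mm; switch (battery box/coil stand), lamp (coil stand/meter) and resistor (meter/battery box) on the bench midway between their two stations, within 12 mm along that line and 15 mm across (horizontal distance between each of switch, resistor and battery_box below 0.137 m and horizontal distance between each of switch, lamp and coil_stand below 0.137 m and horizontal distance between switch and meter between 0.2015 and 0.2315 m and height (world z) of switch between -0.005 and 0.005 m and angle between each of switch, lamp, resistor, copper_coil, iron_core's own z axis and vertical below 0.1 rad and horizontal distance between each of lamp, resistor and meter below 0.137 m and horizontal distance between lamp and battery_box between 0.2015 and 0.2315 m and height (world z) of lamp between -0.005 and 0.005 m and horizontal distance between resistor and coil_stand between 0.2015 and 0.2315 m and height (world z) of resistor between -0.005 and 0.005 m and horizontal distance between copper_coil and coil_stand below 0.012 m and height (world z) of copper_coil between 0.02 and 0.03 m and horizontal distance between iron_core and copper_coil below 0.01 m and height (world z) of iron_core between 0.075 and 0.085 m and linear speed of each of copper_coil, iron_core, switch, lamp, resistor below 0.02 m/s and angular speed of each of copper_coil, iron_core, switch, lamp, resistor below 0.2 rad/s); the robot touches nothing.
It fails at once if the tape roll is pushed more than 30 mm (distance of tape_roll from where it was at the start of the episode above 0.03 m).
It fails at once if the silver-wire spool is pushed more than 30 mm (distance of tinned_spool from where it was at the start of the episode above 0.03 m).
It also fails if it takes over 125 s, if anything falls off the work surface, if the arm or the gripper's body presses on something with over 40 N, if the wrist force passes 120 N, or if a joint passes its speed limit or range.

## Working session

There is one attempt and no reset: what is moved stays moved. The work goes in short steps, Python scripts to look and compute and a tool call to move; the robot and the scene stay as the last step left them, time stands still between calls to the robot, and variables do not carry over. Pictures are saved under pics/ and viewed, about 12 in all and at most 16, crops included, and the job is handed in when it is done.

Besides the shell and the picture viewer there is one more tool, called after "Call:" as a command line: name --pt "numbers of a row" for each row, then --argument value for the rest. drive_tool: Moves the arm, as the interface text tells. Its arguments: {"type":"object","properties":{"motion":{"type":"array"},"grip":{"type":"number"}},"required":["motion"]}

```bash
mkdir -p pics; ls
python3 - <<'E'
from bench import arm
import cv2,numpy as np
print(arm.read_state())
for n in ("top","scene","wrist"):
    c=arm.calibration(n);print(n,{k:np.round(np.array(v),4).tolist() for k,v in c.items()})
for n in ("top","scene"):
    cv2.imwrite(f"pics/{n}0.png",arm.get_image(n)[:,:,::-1])
E
```

```text
pics
{'clock': 0.0, 'joints': array([-9.09396865e-01,  3.85570882e-01,  6.57264889e-03, -4.66296570e-04,
       -1.19401708e+00, -2.58587308e-01]), 'joint_vel': array([ 3.83187285e-04, -1.23995842e-03,  4.64113798e-04,  1.77866194e-03,
        4.61764359e-05,  1.71694752e-04]), 'joint_efforts': array([-1.38270592e-03, -3.92283690e+01,  1.88409519e+01,  4.18638870e+00,
       -4.48261257e-03,  2.43156143e-05]), 'position': array([ 244.7618869 , -574.41901374,  230.19699677]), 'ee_rot': array([-0.14062402,  0.69303622,  0.14216604,  0.69261425]), 'contact_force': array([-0.72136785,  0.21389883,  0.17504416]), 'wrist_torque': array([0.01369729, 0.01675619, 0.0048041 ]), 'gripper_width': 85.34077286673465}
top {'K': [[538.4474, 0.0, 310.0345], [0.0, 538.4474, 236.1286], [0.0, 0.0, 1.0]], 'distortion': [-0.0871, 0.0, 0.0, 0.0, 0.0], 'eye': [325.2221, -19.7928, 1127.1307], 'attitude': [-0.0506, 0.0491, 0.7117, -0.699]}
scene {'K': [[471.5587, 0.0, 324.0692], [0.0, 471.5587, 240.0221], [0.0, 0.0, 1.0]], 'distortion': [-0.0422, 0.0, 0.0, 0.0, 0.0], 'eye': [1033.336, 843.9322, 704.1496], 'attitude': [0.1248, 0.4552, 0.8468, 0.2453]}
wrist {'K': [[333.803, 0.0, 321.5785], [0.0, 333.803, 239.4995], [0.0, 0.0, 1.0]], 'distortion': [-0.0063, 0.0, 0.0, 0.0, 0.0], 'T_tool_cam': [[0.0011, 0.3286, -0.9445, -143.2051], [1.0, -0.0012, 0.0008, 0.1856], [-0.0009, -0.9445, -0.3286, -84.6973], [0.0, 0.0, 0.0, 1.0]]}
```

View pics/top0.png

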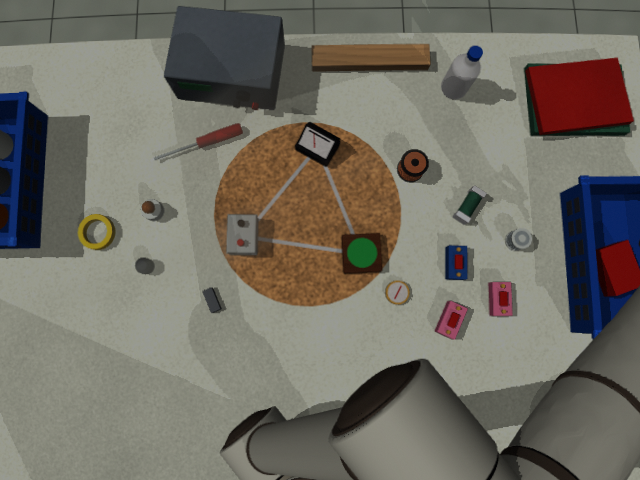

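View pics/scene0.png

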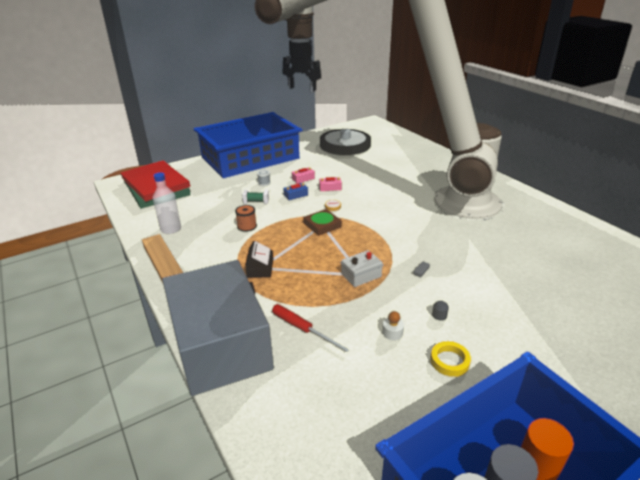

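Top view: coil stand (362,253), battery (242,235), meter (318,144), coil (413,165), resistor (470,205), switch (457,262), lamp (151,210), core (145,266), tape (96,231), silver spool (520,240). The two pink look-alikes are near the switch.

```bash
cat > h.py <<'E'
from bench import arm
import cv2,numpy as np
from scipy.spatial.transform import Rotation as R
def pose(n,s=None):
    c=arm.calibration(n);K=np.array(c["K"]);d=np.array(c["distortion"])
    if n=="wrist":
        s=s or arm.read_state();T=np.array(c["T_tool_cam"]);Rt=R.from_quat(s["ee_rot"]).as_matrix()
        return K,d,Rt@T[:3,:3],Rt@T[:3,3]+s["position"]
    return K,d,R.from_quat(c["attitude"]).as_matrix(),np.array(c["eye"])
def cast(P,uv,z):
    K,d,M,e=P
    p=cv2.undistortPoints(np.array(uv,float).reshape(-1,1,2),K,d).reshape(-1,2)
    r=np.c_[p[:,0],-p[:,1],-np.ones(len(p))]@M.T
    return e+r*((z-e[2])/r[:,2])[:,None]
def blob(im,win,f):
    u0,v0,u1,v1=win;h=cv2.cvtColor(im[v0:v1,u0:u1],cv2.COLOR_RGB2HSV).astype(int)
    m=f(h[...,0],h[...,1],h[...,2]).astype(np.uint8)
    c,_=cv2.findContours(m,cv2.RETR_EXTERNAL,cv2.CHAIN_APPROX_NONE)
    c=max(c,key=cv2.contourArea)
    return c.reshape(-1,2)+[u0,v0]
def rect(P,c,z):
    w=cast(P,c,z)[:,:2].astype(np.float32);(x,y),(a,b),t=cv2.minAreaRect(w)
    if a<b:a,b,t=b,a,t+90
    return np.round([x,y,a,b,t],1)   # t: angle of long side from world x
E
python3 - <<'E'
from h import *
im=arm.get_image("top");P=pose("top")
q={"battery":((215,205,270,262),lambda h,s,v:(s<40)&(v>95)&(v<250),45),
"pad":((335,225,390,280),lambda h,s,v:(h>40)&(h<80)&(s>100),25),
"meterall":((285,115,350,172),lambda h,s,v:(v<50),50),
"coil":((390,140,440,190),lambda h,s,v:(v<50)|((h<18)&(s>100)),55),
"res":((445,180,495,230),lambda h,s,v:(h>40)&(h<95)&(s>80),30),
"switch":((435,235,480,290),lambda h,s,v:(h>100)&(h<130)&(s>100),30),
"core":((125,245,165,285),lambda h,s,v:v<95,25),
"bulb":((135,190,170,230),lambda h,s,v:(h<20)&(s>90),45),
"lampbase":((130,190,172,230),lambda h,s,v:(v>185)&(s<25),28),
"tape":((70,205,125,260),lambda h,s,v:(h>20)&(h<35)&(s>120),20)}
for n,(w,f,z) in q.items():
    c=blob(im,w,f);print(n,cv2.boundingRect(c),rect(P,c,z))
v=im[150:280,:];cv2.imwrite("pics/a.png",cv2.resize(np.hstack([im[190:290,75:175],im[140:290,390:540][:100]])[:,:,::-1],None,fx=3,fy=3,interpolation=2))
c=arm.calibration("top")
for n,z,u in (("meter",55,(318,144)),("spool",40,(520,239)),("comp",10,(398,292)),("darkbox",15,(212,300)),("lampbase",28,(153,209))):print(n,cast(P,[u],z).round())
E
```

```text
battery (227, 215, 29, 38) [487.1 121.9  76.1  57.3 178.9]
pad (347, 238, 31, 30) [ 445.9 -125.3   62.    60.1   88.9]
meterall (295, 122, 45, 44) [672.1 -37.4  84.6  67.5  59. ]
coil (397, 150, 32, 32) [ 620.3 -233.    70.3   56.2  149.5]
res (459, 192, 23, 24) [ 545.1 -355.2   50.1   27.9  146.2]
switch (446, 245, 21, 35) [ 421.7 -318.    70.    41.8  176.8]
core (135, 258, 20, 16) [426.7 325.   40.4  31.2  89.2]
bulb (142, 201, 12, 12) [546.8 315.6  23.5  23.1   1.5]Traceback (most recent call last):
  File "<stdin>", line 14, in <module>
  File "h.py", line 19, in blob
    c=max(c,key=cv2.contourArea)
ValueError: max() iterable argument is empty
```

```bash
cat >> h.py <<'E'
def plan(x,y,z,yaw=None):
    """tool-frame shift to (x,y,z); spin (deg) so jaw axis points at yaw (deg from world x, mod 180); spin AFTER shift"""
    s=arm.read_state();M=R.from_quat(s["ee_rot"]).as_matrix()
    d=M.T@(np.array([x,y,z])-s["position"])
    yw=np.degrees(np.arctan2(M[1,1],M[0,1]))
    out=dict(clock=round(s["clock"],2),pos=s["position"].round(1).tolist(),yaw=round(yw,1),j6=round(s["joints"][5],2),tilt=round(np.degrees(np.arccos(-M[2,0])),2),w=round(s["gripper_width"],1),shift=d.round(1).tolist())
    if yaw is not None: out["spin"]=round(-(((yaw-yw)+90)%180-90),1)
    print(out)
def shot(name,n="wrist",crop=None,f=1):
    s=arm.read_state();im=arm.get_image(n)
    o=im if crop is None else im[crop[1]:crop[3],crop[0]:crop[2]]
    cv2.imwrite(f"pics/{name}.png",cv2.resize(o,None,fx=f,fy=f)[:,:,::-1]);return im,pose(n,s)
E
python3 -c "
from h import *
plan(422,-318,150,90)"
```

```text
{'clock': 0.15, 'pos': [244.8, -574.6, 230.5], 'yaw': np.float64(113.1), 'j6': np.float64(-0.26), 'tilt': np.float64(0.09), 'w': 85.2, 'shift': [80.7, 166.5, 263.6], 'spin': np.float64(23.1)}
```

Call:
drive_tool --pt "10 20.8 33 0" --pt "10 20.8 33 0" --pt "10 20.8 33 0" --pt "10 20.8 33 0" --pt "10 20.8 33 0" --pt "10 20.8 33 0" --pt "10 20.8 33 0" --pt "10 20.8 33 0" --pt "0 0 0 7" --pt "0 0 0 7" --grip 85

```text
clock: 0.98
position: [423.6, -316.1, 150.5]
ee_rot: [-0.055, 0.706, 0.056, 0.704]
contact_force: [0.4, -0.4, -0.4]
gripper_width: 84.9
```

Call:
drive_tool --pt "0 0 0 7" --pt "0 0 0 2" --pt "0 0 0 0" --pt "0 0 0 0"

```text
clock: 1.32
position: [422.5, -318.3, 151.1]
ee_rot: [-0.001, 0.707, 0.001, 0.707]
contact_force: [-0.4, -0.1, 0.3]
gripper_width: 85.0
```

Run:
```python
from h import *
im,P=shot("w1")
plan(422,-318,150,90)
c=blob(im,(100,100,540,400),lambda h,s,v:(h>100)&(h<130)&(s>100));print(cv2.boundingRect(c),rect(P,c,30))
```

```text
{'clock': 1.37, 'pos': [422.5, -318.3, 151.2], 'yaw': np.float64(90.1), 'j6': np.float64(-1.23), 'tilt': np.float64(0.02), 'w': 84.7, 'shift': [1.2, 0.3, -0.5], 'spin': np.float64(0.1)}
(293, 187, 50, 82) [ 420.8 -322.3   69.1   38.7  176.9]
```

View pics/w1.png

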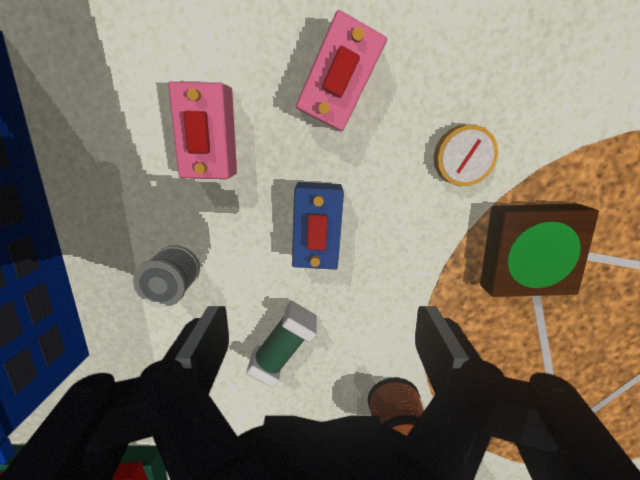

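Wrist view: blue switch at px (318,227), free around it; measured (421,-322), long axis 177°. Descend and grip.

Call:
drive_tool --pt "0 -4 -1.5 3" --pt "29 0 0 0" --pt "29 0 0 0" --pt "29 0 0 0" --pt "29 0 0 0" --pt "20 0 0 0" --pt "10 0 0 0" --pt "0 0 0 0" --grip 65

```text
clock: 2.03
position: [419.6, -321.9, 3.1]
ee_rot: [0.019, 0.709, -0.017, 0.705]
contact_force: [0.2, 0.1, -0.0]
gripper_width: 65.1
```

Call:
drive_tool --pt "0 0 0 0" --pt "0 0 0 0" --pt "0 0 0 0" --pt "0 0 0 0" --pt "0 0 0 0" --pt "0 0 0 0" --pt "0 0 0 0" --grip 20

```text
clock: 2.62
position: [422.4, -322.9, 7.0]
ee_rot: [0.017, 0.706, -0.018, 0.708]
contact_force: [-0.0, 0.0, 7.4]
gripper_width: 39.1
```

Call:
drive_tool --pt "-10 0 0 0" --pt "-20 0 0 0" --pt "-30 0 0 0" --pt "-30 0 0 0" --pt "-30 0 0 0" --pt "0 0 0 0"

```text
clock: 3.12
position: [424.4, -324.1, 132.2]
ee_rot: [0.015, 0.703, -0.019, 0.711]
contact_force: [1.1, 0.4, -0.9]
gripper_width: 39.2
```

Run:
```python
from h import *
im,P=shot("w2")
plan(466.4,-1.7,5)
```

```text
{'clock': 3.17, 'pos': [423.0, -323.2, 129.3], 'yaw': np.float64(87.1), 'j6': np.float64(-1.27), 'tilt': np.float64(0.47), 'w': 39.0, 'shift': [123.6, 323.6, 26.1]}
```

Call:
drive_tool --pt "0 30 3 0" --pt "0 40 3 0" --pt "0 40 3 0" --pt "0 40 3 0" --pt "0 40 3 0" --pt "0 40 3 0" --pt "0 40 3 0" --pt "0 33 3 0" --pt "0 20 2 0" --pt "0 0 0 0"

```text
clock: 4.0
position: [463.6, 1.9, 124.7]
ee_rot: [0.016, 0.707, -0.016, 0.707]
contact_force: [-0.1, 0.7, -1.0]
gripper_width: 38.6
```

Call:
drive_tool --pt "0 0 0 0" --pt "0 0 0 0"

```text
clock: 4.17
position: [462.5, -1.5, 124.6]
ee_rot: [0.018, 0.708, -0.018, 0.706]
contact_force: [0.4, -0.5, -2.1]
gripper_width: 39.1
```

Run:
```python
from h import *
im,P=shot("w3")
c=blob(im,(350,100,640,480),lambda h,s,v:(h>40)&(h<80)&(s>100));print(cv2.boundingRect(c))
plan(466.4,-1.7,10)
```

```text
Traceback (most recent call last):
  File "h.py", line 19, in blob
    c=max(c,key=cv2.contourArea)
ValueError: max() iterable argument is empty
```

View pics/w3.png

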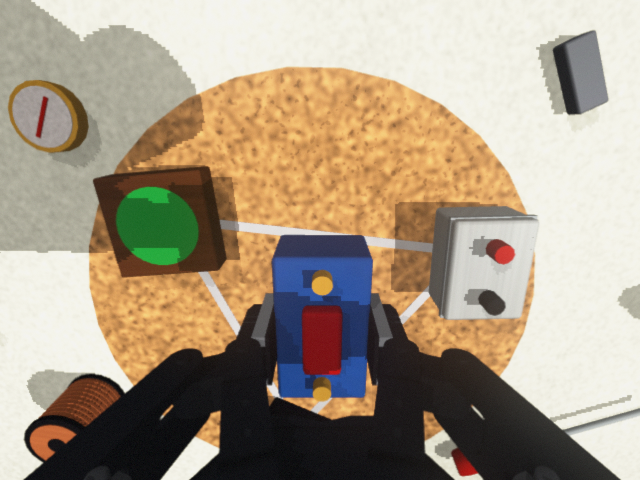

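The switch is held level, the pad is at px (157,226) and the battery top spans about (447..537, 207..318). Refining the stations from this near view.

Run:
```python
from h import *
im=cv2.imread("pics/w3.png")[:,:,::-1];P=pose("wrist")
c=blob(np.ascontiguousarray(im),(80,150,240,300),lambda h,s,v:(h>40)&(h<80)&(s>100));print("pad",cv2.boundingRect(c),rect(P,c,25))
print("bat",cast(P,[(447,207),(537,214),(522,318),(440,318)],45).round(1).tolist())
plan(466.4,-1.7,8)
```

```text
pad (116, 187, 83, 78) [ 446.  -126.6   62.6   61.3   87.1]
bat [[436.3, 85.5, 45.0], [444.4, 148.0, 45.0], [527.3, 149.7, 45.0], [524.0, 86.4, 45.0]]
{'clock': 4.22, 'pos': [462.7, -1.9, 124.7], 'yaw': np.float64(87.0), 'j6': np.float64(-1.97), 'tilt': np.float64(0.11), 'w': 38.8, 'shift': [116.7, 0.4, 3.9]}
```

Call:
drive_tool --pt "20 -1 5 0" --pt "30 0 0 0" --pt "30 0 0 0" --pt "20 0 0 0" --pt "10 0 0 0" --pt "6 0 0 0" --pt "0 0 0 0" --pt "0 0 0 0" --pt "0 0 0 0"

```text
clock: 4.97
position: [469.2, -2.6, 10.1]
ee_rot: [0.018, 0.706, -0.018, 0.708]
contact_force: [-0.5, 0.2, -0.9]
gripper_width: 39.1
```

Call:
drive_tool --pt "0 0 0 0" --pt "0 0 0 0" --pt "0 0 0 0" --pt "0 0 0 0" --grip 60

```text
clock: 5.3
position: [468.8, -2.2, 9.8]
ee_rot: [0.018, 0.706, -0.018, 0.707]
contact_force: [-0.3, 0.0, 0.4]
gripper_width: 60.0
```

Call:
drive_tool --pt "-10 0 0 0" --pt "-20 0 0 0" --pt "-30 0 0 0" --pt "-30 0 0 0" --pt "-30 0 0 0" --pt "0 0 0 0" --pt "0 0 0 0"

```text
clock: 5.88
position: [469.6, -1.9, 131.3]
ee_rot: [0.019, 0.705, -0.017, 0.709]
contact_force: [-0.2, -0.2, -1.2]
gripper_width: 59.9
```

Run:
```python
from h import *
im,P=shot("w4")
c=blob(im,(220,150,420,480),lambda h,s,v:(h>100)&(h<130)&(s>100)&(v>60));print(cv2.boundingRect(c),rect(P,c,30))
plan(545,-355,150,56)
```

```text
(296, 192, 52, 85) [467.5  -2.1  68.5  38.7 176.8]
{'clock': 5.93, 'pos': [468.4, -2.2, 129.8], 'yaw': np.float64(87.1), 'j6': np.float64(-1.96), 'tilt': np.float64(0.09), 'w': 59.7, 'shift': [-20.4, -348.4, 94.5], 'spin': np.float64(31.1)}
```

Call:
drive_tool --pt "-4 -30 8 3" --pt "-2 -36 10 0" --pt "-2 -38 11 0" --pt "-2 -38 11 0" --pt "-2 -38 11 0" --pt "-2 -38 11 0" --pt "-2 -38 11 0" --pt "-2 -36 11 0" --pt "-2 -36 10 0" --pt "0 -20 3 0" --grip 75

```text
clock: 6.77
position: [530.5, -361.7, 147.1]
ee_rot: [0.037, 0.707, -0.037, 0.705]
contact_force: [0.2, 0.1, 0.1]
gripper_width: 75.2
```

Call:
drive_tool --pt "0 0 0 7" --pt "0 0 0 7" --pt "0 0 0 7" --pt "0 0 0 7" --pt "0 0 0 0" --pt "0 0 0 0"

```text
clock: 7.27
position: [530.0, -357.9, 147.5]
ee_rot: [0.205, 0.678, -0.205, 0.676]
contact_force: [0.1, 0.1, -0.3]
gripper_width: 75.2
```

Run:
```python
from h import *
im,P=shot("w5")
c=blob(im,(150,80,490,400),lambda h,s,v:(h>40)&(h<95)&(s>80));print(cv2.boundingRect(c),rect(P,c,30),rect(P,c,24))
plan(545,-355,12,56)
```

```text
(321, 216, 26, 57) [ 544.1 -355.5   49.8   20.2  144.5] [ 546.  -356.5   50.9   20.6  144.5]
{'clock': 7.32, 'pos': [530.2, -357.9, 147.9], 'yaw': np.float64(56.2), 'j6': np.float64(-1.82), 'tilt': np.float64(0.14), 'w': 75.1, 'shift': [135.9, 10.7, 11.0], 'spin': np.float64(0.2)}
```

View pics/w5.png

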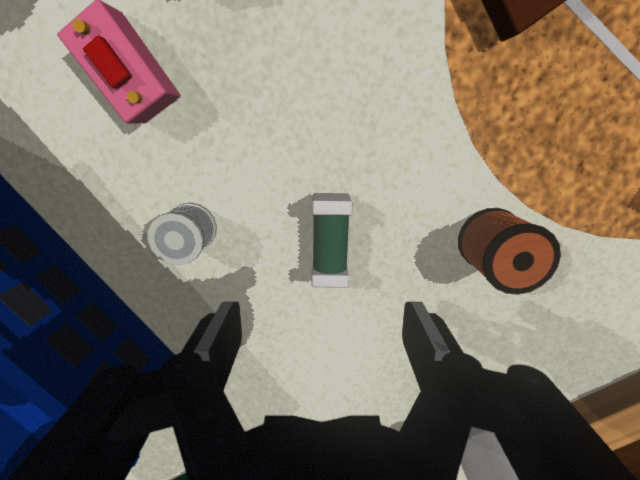

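Resistor's end-block tops span px (312–351, 201–287). The silver spool (180,240) is well clear of the fingers.

Run:
```python
from h import *
P=pose("wrist");w=cast(P,[(313,201),(351,201),(348,287),(312,287)],34);m=w.mean(0);print(w.round(1).tolist(),m)
plan(m[0],m[1],12,None)
```

```text
[[503.7, -348.2, 34.0], [520.2, -323.4, 34.0], [582.5, -365.4, 34.0], [565.4, -391.1, 34.0]] [ 542.94977524 -357.02623974   34.        ]
{'clock': 7.32, 'pos': [530.2, -357.9, 147.9], 'yaw': np.float64(56.2), 'j6': np.float64(-1.82), 'tilt': np.float64(0.14), 'w': 75.1, 'shift': [135.9, 7.9, 10.4]}
```

Call:
drive_tool --pt "10 8 10 0" --pt "30 0 0 0" --pt "30 0 0 0" --pt "30 0 0 0" --pt "20 0 0 0" --pt "13 0 0 0" --pt "5 0 0 0" --pt "0 0 0 0" --pt "0 0 0 0"

```text
clock: 8.07
position: [544.1, -357.2, 11.4]
ee_rot: [0.206, 0.676, -0.206, 0.677]
contact_force: [1.2, -0.6, 0.4]
gripper_width: 75.1
```

Call:
drive_tool --pt "0 0 0 0" --pt "0 0 0 0" --pt "0 0 0 0" --pt "0 0 0 0" --pt "0 0 0 0" --pt "0 0 0 0" --pt "0 0 0 0" --pt "0 0 0 0" --grip 15

```text
clock: 8.73
position: [544.1, -357.5, 12.7]
ee_rot: [0.206, 0.676, -0.206, 0.677]
contact_force: [-1.1, 1.0, 5.6]
gripper_width: 27.6
```

Call:
drive_tool --pt "-10 0 0 0" --pt "-20 0 0 0" --pt "-30 0 0 0" --pt "-40 0 0 0" --pt "-35 0 0 0" --pt "0 0 0 0" --pt "0 0 0 0"

```text
clock: 9.32
position: [544.6, -357.6, 149.5]
ee_rot: [0.206, 0.674, -0.206, 0.678]
contact_force: [-0.8, 0.4, -1.4]
gripper_width: 27.4
```

Run:
```python
from h import *
plan(583.5,42.5,144)
```

```text
{'clock': 9.32, 'pos': [544.6, -357.6, 149.5], 'yaw': np.float64(56.1), 'j6': np.float64(-1.83), 'tilt': np.float64(0.34), 'w': 27.4, 'shift': [5.0, 353.6, -191.0]}
```

Call:
drive_tool --pt "0 18 -10 0" --pt "0 30 -16 0" --pt "0 35 -19 0" --pt "0 36 -19 0" --pt "0 36 -19 0" --pt "0 36 -19 0" --pt "0 36 -19 0" --pt "0 36 -19 0" --pt "0 36 -19 0" --pt "0 30 -16 0"

```text
clock: 10.15
position: [580.5, 15.9, 144.6]
ee_rot: [0.206, 0.678, -0.206, 0.675]
contact_force: [0.3, 0.1, -1.0]
gripper_width: 27.6
```

Call:
drive_tool --pt "0 20 -12 0" --pt "0 4 -4 0" --pt "0 0 0 0" --pt "0 0 0 0"

```text
clock: 10.48
position: [580.9, 41.9, 145.1]
ee_rot: [0.206, 0.677, -0.207, 0.675]
contact_force: [-0.6, -0.4, -0.5]
gripper_width: 27.5
```

Run:
```python
from h import *
im,P=shot("w6")
plan(583.5,42.5,12)
```

```text
{'clock': 10.53, 'pos': [581.2, 41.3, 145.4], 'yaw': np.float64(56.0), 'j6': np.float64(-2.51), 'tilt': np.float64(0.13), 'w': 27.8, 'shift': [133.4, 2.5, 1.5]}
```

View pics/w6.png

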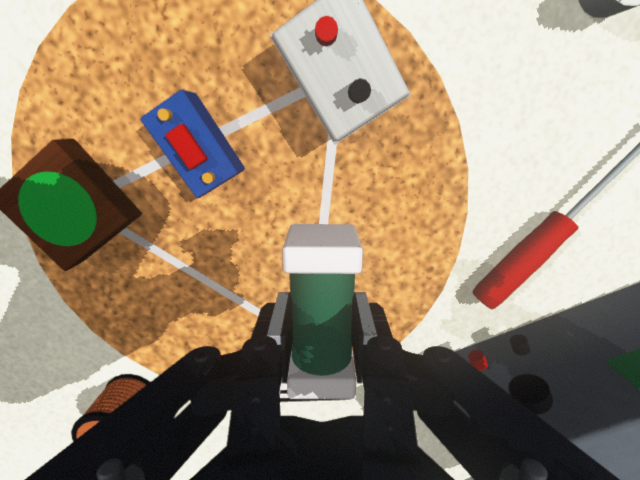

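The resistor is held squarely, its long axis along the meter–battery line. Lower it.

Call:
drive_tool --pt "20 2.5 2 0" --pt "30 0 0 0" --pt "30 0 0 0" --pt "25 0 0 0" --pt "15 0 0 0" --pt "8 0 0 0" --pt "4 0 0 0" --pt "0 0 0 0" --pt "0 0 0 0"

```text
clock: 11.28
position: [585.9, 42.9, 15.3]
ee_rot: [0.207, 0.676, -0.206, 0.677]
contact_force: [-0.5, -0.8, -0.9]
gripper_width: 27.7
```

Call:
drive_tool --pt "0 0 0 0" --pt "0 0 0 0" --pt "0 0 0 0" --pt "0 0 0 0" --grip 60

```text
clock: 11.62
position: [585.5, 43.5, 15.2]
ee_rot: [0.207, 0.676, -0.206, 0.677]
contact_force: [0.1, 0.3, -0.6]
gripper_width: 59.8
```

Call:
drive_tool --pt "-10 0 0 0" --pt "-20 0 0 0" --pt "-30 0 0 0" --pt "-40 0 0 0" --pt "-35 0 0 0" --pt "0 0 0 0" --pt "0 0 0 0"

```text
clock: 12.2
position: [586.5, 43.9, 153.1]
ee_rot: [0.208, 0.674, -0.205, 0.678]
contact_force: [-0.4, -0.4, 0.1]
gripper_width: 59.9
```

Run:
```python
from h import *
im,P=shot("w7")
c=blob(im,(220,150,420,380),lambda h,s,v:(h>40)&(h<95)&(s>80));print(cv2.boundingRect(c),rect(P,c,24))
plan(620-50,-233,160,0)
plan(620-50,-233,160,60)
```

```text
(313, 200, 21, 57) [588.5  45.   50.2  17.  145.7]
{'clock': 12.25, 'pos': [585.1, 43.5, 150.8], 'yaw': np.float64(56.1), 'j6': np.float64(-2.51), 'tilt': np.float64(0.15), 'w': 60.1, 'shift': [-9.6, -237.8, 141.8], 'spin': np.float64(56.1)}
{'clock': 12.25, 'pos': [585.1, 43.5, 150.8], 'yaw': np.float64(56.1), 'j6': np.float64(-2.51), 'tilt': np.float64(0.15), 'w': 60.1, 'shift': [-9.6, -237.8, 141.8], 'spin': np.float64(-3.9)}
```

Call:
drive_tool --pt "0 -16 14 0" --pt "0 -24 21 0" --pt "0 -28 24 0" --pt "0 -28 24 0" --pt "0 -28 24 0" --pt "0 -28 24 0" --pt "0 -28 24 0" --pt "0 -22 19 0" --pt "0 -8 8 0" --pt "0 0 0 0" --grip 85

```text
clock: 13.08
position: [617.9, -235.0, 147.1]
ee_rot: [0.207, 0.677, -0.208, 0.675]
contact_force: [0.0, -0.8, -0.0]
gripper_width: 85.0
```

Call:
drive_tool --pt "0 0 0 0" --pt "0 0 0 0"

```text
clock: 13.25
position: [618.4, -231.4, 148.4]
ee_rot: [0.206, 0.677, -0.206, 0.676]
contact_force: [0.7, 0.2, -0.1]
gripper_width: 85.0
```

Run:
```python
from h import *
im,P=shot("w8")
for f in (lambda h,s,v:(h<18)&(s>100)|(v<45),lambda h,s,v:(h<18)&(s>100)&(v>110)):
    c=blob(im,(200,80,440,330),f);print(cv2.boundingRect(c),rect(P,c,55))
plan(620,-233,25)
```

```text
(258, 80, 182, 153) [ 581.6 -178.6  128.6  103.    56.2]
(258, 80, 182, 153) [ 581.6 -178.6  128.6  103.    56.2]
{'clock': 13.3, 'pos': [618.6, -231.1, 148.8], 'yaw': np.float64(56.2), 'j6': np.float64(-2.05), 'tilt': np.float64(0.07), 'w': 84.9, 'shift': [123.8, -0.7, 2.4]}
```

View pics/w8.png

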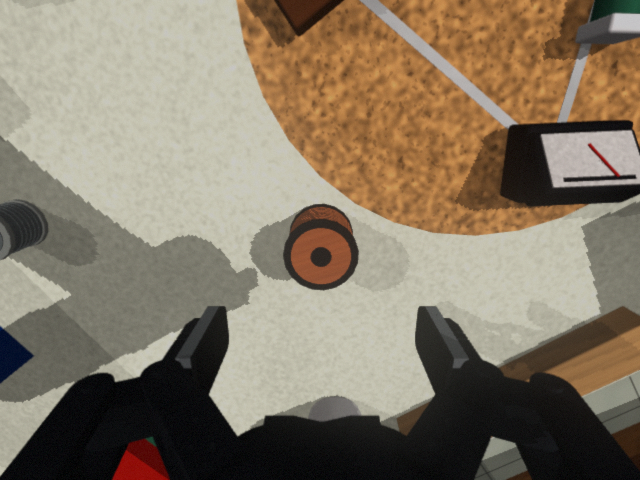

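Coil top disc centred at px (321,255); no obstacles at the fingers.

Run:
```python
from h import *
P=pose("wrist");m=cast(P,[(321,255)],55)[0];print(m)
plan(m[0],m[1],25)
```

```text
[ 626.9253006  -237.04502754   55.        ]
{'clock': 13.3, 'pos': [618.6, -231.1, 148.8], 'yaw': np.float64(56.2), 'j6': np.float64(-2.05), 'tilt': np.float64(0.07), 'w': 84.9, 'shift': [123.8, -0.2, 10.4]}
```

Call:
drive_tool --pt "10 0 10 0" --pt "30 0 0 0" --pt "30 0 0 0" --pt "30 0 0 0" --pt "20 0 0 0" --pt "8 0 0 0" --pt "0 0 0 0" --pt "0 0 0 0"

```text
clock: 13.97
position: [628.0, -237.9, 21.6]
ee_rot: [0.206, 0.676, -0.206, 0.677]
contact_force: [0.6, 0.2, -0.1]
gripper_width: 85.0
```

Call:
drive_tool --pt "0 0 0 0" --pt "0 0 0 0" --pt "0 0 0 0" --pt "0 0 0 0" --pt "0 0 0 0" --pt "0 0 0 0" --grip 40

```text
clock: 14.47
position: [628.5, -238.5, 23.7]
ee_rot: [0.206, 0.675, -0.206, 0.678]
contact_force: [-0.6, 0.7, 6.3]
gripper_width: 56.7
```

Call:
drive_tool --pt "-10 0 0 0" --pt "-20 0 0 0" --pt "-30 0 0 0" --pt "-40 0 0 0" --pt "-30 0 0 0" --pt "0 0 0 0" --pt "0 0 0 0"

```text
clock: 15.05
position: [627.4, -237.9, 153.1]
ee_rot: [0.207, 0.675, -0.206, 0.677]
contact_force: [-0.2, 0.3, -6.0]
gripper_width: 56.5
```

Run:
```python
from h import *
plan(446,-126,150)
```

```text
{'clock': 15.05, 'pos': [627.4, -237.9, 153.1], 'yaw': np.float64(56.0), 'j6': np.float64(-2.04), 'tilt': np.float64(0.2), 'w': 56.5, 'shift': [2.6, -8.6, -213.0]}
```

Call:
drive_tool --pt "0 0 -12 0" --pt "0 -1 -25 0" --pt "0 -1 -32 0" --pt "0 -1 -35 0" --pt "0 -1 -35 0" --pt "0 -1 -32 0" --pt "0 -1 -24 0" --pt "0 -2 -15 0" --pt "0 0 0 0" --pt "0 0 0 0"

```text
clock: 15.88
position: [446.3, -127.2, 149.9]
ee_rot: [0.206, 0.678, -0.206, 0.675]
contact_force: [0.4, -0.1, -3.8]
gripper_width: 56.9
```

Run:
```python
from h import *
im,P=shot("w9")
plan(446,-126,52)
```

```text
{'clock': 15.93, 'pos': [447.6, -127.4, 150.2], 'yaw': np.float64(56.1), 'j6': np.float64(-2.24), 'tilt': np.float64(0.14), 'w': 56.5, 'shift': [98.2, 0.4, -1.9]}
```

View pics/w9.png

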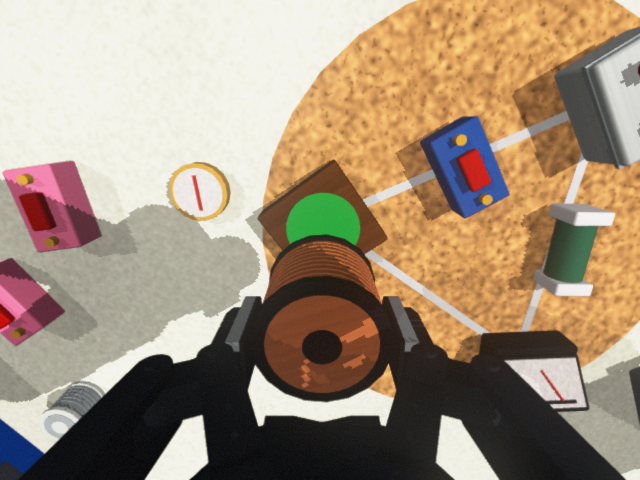

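Coil held upright over the pad (pad visible behind it, px 287–360, centred with the coil). Lower it.

Call:
drive_tool --pt "20 0 -1 0" --pt "30 0 0 0" --pt "25 0 0 0" --pt "12 0 0 0" --pt "6 0 0 0" --pt "4 0 0 0" --pt "2 0 0 0" --pt "0 0 0 0" --pt "0 0 0 0"

```text
clock: 16.68
position: [448.4, -127.1, 53.0]
ee_rot: [0.206, 0.676, -0.206, 0.677]
contact_force: [0.1, -1.0, -3.8]
gripper_width: 56.7
```

Call:
drive_tool --pt "2 0 0 0" --pt "1 0 0 0" --pt "1 0 0 0" --pt "0 0 0 0" --pt "0 0 0 0"

```text
clock: 17.1
position: [447.8, -127.0, 48.7]
ee_rot: [0.206, 0.676, -0.206, 0.677]
contact_force: [-1.4, 0.4, -0.4]
gripper_width: 56.8
```

Call:
drive_tool --pt "0 0 0 0" --pt "0 0 0 0" --pt "0 0 0 0" --pt "0 0 0 0" --grip 80

```text
clock: 17.43
position: [448.1, -127.0, 48.6]
ee_rot: [0.206, 0.676, -0.206, 0.677]
contact_force: [0.4, -0.2, -0.6]
gripper_width: 80.0
```

Call:
drive_tool --pt "-10 0 0 0" --pt "-20 0 0 0" --pt "-30 0 0 0" --pt "-40 0 0 0" --pt "-20 0 -30 0" --pt "0 0 -30 0" --pt "0 0 0 0" --pt "0 0 0 0"

```text
clock: 18.1
position: [397.1, -93.1, 169.1]
ee_rot: [0.206, 0.676, -0.205, 0.677]
contact_force: [-0.8, 0.3, -1.1]
gripper_width: 80.1
```

Run:
```python
from h import *
im,P=shot("w10")
plan(545,316,170,0)
```

```text
{'clock': 18.15, 'pos': [398.0, -93.4, 168.9], 'yaw': np.float64(56.1), 'j6': np.float64(-2.33), 'tilt': np.float64(0.1), 'w': 80.1, 'shift': [-0.9, 421.9, -106.0], 'spin': np.float64(56.1)}
```

View pics/w10.png

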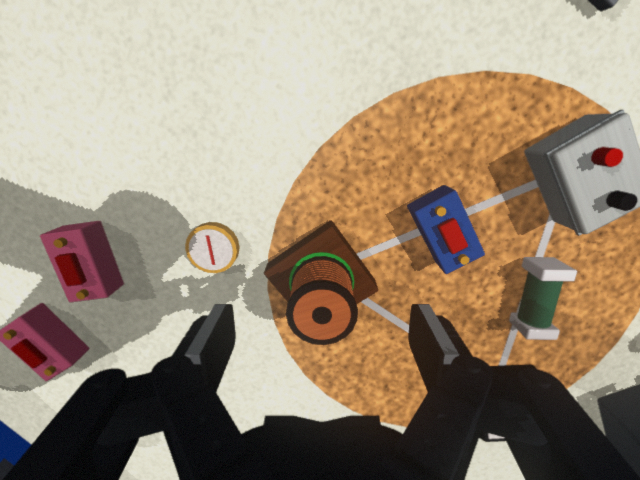

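Coil stands on the pad, top disc centre at px (321.5,313). Now spin for the lamp, keeping fingers clear of the tape.

Call:
drive_tool --pt "0 0 0 -7" --pt "0 0 0 -7" --pt "0 0 0 -7" --pt "0 0 0 -7" --pt "0 0 0 -7" --pt "0 0 0 -7" --pt "0 0 0 -7" --pt "0 0 0 -7" --pt "0 0 0 -7" --pt "0 0 0 -7" --grip 70

```text
clock: 18.98
position: [398.6, -93.9, 167.8]
ee_rot: [-0.221, 0.672, 0.221, 0.671]
contact_force: [-0.8, 0.1, 0.1]
gripper_width: 70.0
```

Run:
```python
from h import *
c=arm.calibration("wrist");K=np.array(c["K"]);d=np.array(c["distortion"]);T=np.array(c["T_tool_cam"])
# previous pose (w10): yaw 56.1, tool straight down
a=np.radians(56.1);M=np.array([[0,np.cos(a),np.sin(a)],[0,np.sin(a),-np.cos(a)],[-1,0,0]])
P=(K,d,M@T[:3,:3],M@T[:3,3]+[398,-93.4,168.9])
print("coil",cast(P,[(321.5,313)],80))
im,P=shot("top2","top")
q={"coil":((340,220,390,285),lambda h,s,v:(h<18)&(s>110)&(v>100),80),"switch":((270,220,335,265),lambda h,s,v:(h>100)&(h<130)&(s>100),30),"green":((255,165,300,210),lambda h,s,v:(h>40)&(h<95)&(s>60),28)}
for n,(w,f,z) in q.items():
    try: b=blob(im,w,f);print(n,cv2.boundingRect(b),rect(P,b,z))
    except ValueError: print(n,"hidden")
plan(545,310,170)
```

```text
coil [[ 446.18636608 -125.84531061   80.        ]]
coil (340, 220, 3, 4) [502.  -80.5   6.    3.9 178.5]
switch (294, 226, 7, 6) [497.5   7.7  12.4  10.4  88.9]
green (268, 175, 23, 25) [585.3  43.2  50.   27.4 144.5]
{'clock': 19.03, 'pos': [398.6, -93.9, 167.8], 'yaw': np.float64(126.6), 'j6': np.float64(-1.1), 'tilt': np.float64(0.06), 'w': 69.7, 'shift': [-2.5, 236.9, 358.4]}
```

Call:
drive_tool --pt "0 0 0 -7" --pt "0 0 0 -7" --pt "0 0 0 -7" --pt "0 0 0 -7" --pt "0 0 0 -7" --pt "0 0 20 0" --pt "0 -1 30 0" --pt "0 -1 38 0" --pt "0 -1 40 0" --pt "0 -1 40 0"

```text
clock: 19.87
position: [457.1, 65.5, 168.0]
ee_rot: [-0.41, 0.576, 0.41, 0.576]
contact_force: [1.9, -1.4, -0.5]
gripper_width: 70.2
```

Call:
drive_tool --pt "0 0 40 0" --pt "0 0 40 0" --pt "0 0 40 0" --pt "0 0 40 0" --pt "0 0 38 0" --pt "0 0 34 0" --pt "0 0 20 0" --pt "0 0 10 0" --pt "0 0 0 0" --pt "0 0 0 0"

```text
clock: 20.7
position: [540.9, 311.2, 167.2]
ee_rot: [-0.411, 0.576, 0.411, 0.575]
contact_force: [-0.6, 0.0, -0.6]
gripper_width: 69.8
```

Run:
```python
from h import *
im,P=shot("w11")
c=blob(im,(200,80,440,330),lambda h,s,v:(h<20)&(s>90));print(cv2.boundingRect(c),rect(P,c,45))
plan(545,315,20)
```

```text
(303, 222, 30, 30) [545.7 314.6  25.7  24.4  71. ]
{'clock': 20.75, 'pos': [540.8, 310.6, 167.7], 'yaw': np.float64(161.0), 'j6': np.float64(-1.11), 'tilt': np.float64(0.11), 'w': 70.2, 'shift': [147.7, -2.7, 5.7]}
```

View pics/w11.png

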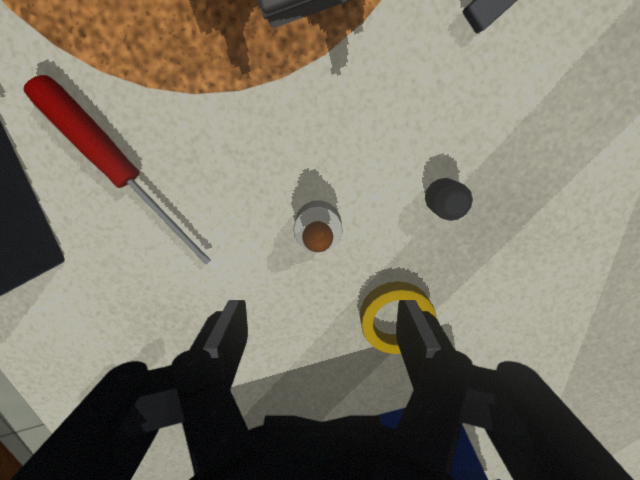

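Lamp bulb at px (318,237); tape (398,322) and core (449,198) are off the finger lanes. Descend.

Call:
drive_tool --pt "20 -3.5 5.5 0" --pt "35 0 0 0" --pt "38 0 0 0" --pt "35 0 0 0" --pt "20 0 0 0" --pt "10 0 0 0" --pt "4 0 0 0" --pt "0 0 0 0" --pt "0 0 0 0"

```text
clock: 21.5
position: [547.2, 316.4, 8.1]
ee_rot: [-0.411, 0.574, 0.411, 0.577]
contact_force: [-0.3, 0.2, 0.7]
gripper_width: 70.1
```

Call:
drive_tool --pt "0 0 0 0" --pt "0 0 0 0" --pt "0 0 0 0" --pt "0 0 0 0" --pt "0 0 0 0" --pt "0 0 0 0" --pt "0 0 0 0" --grip 25

```text
clock: 22.08
position: [547.0, 316.8, 8.4]
ee_rot: [-0.411, 0.574, 0.411, 0.576]
contact_force: [-1.6, 0.0, 5.9]
gripper_width: 42.6
```

Call:
drive_tool --pt "-10 0 0 0" --pt "-20 0 0 0" --pt "-30 0 0 0" --pt "-40 0 0 0" --pt "-40 0 0 0" --pt "0 0 0 0" --pt "0 0 0 0"

```text
clock: 22.67
position: [547.2, 317.2, 150.2]
ee_rot: [-0.411, 0.573, 0.411, 0.578]
contact_force: [-0.1, -0.5, -2.5]
gripper_width: 41.8
```

Run:
```python
from h import *
plan(563,-81,150)
```

```text
{'clock': 22.67, 'pos': [547.2, 317.2, 150.2], 'yaw': np.float64(161.1), 'j6': np.float64(-1.11), 'tilt': np.float64(0.42), 'w': 41.8, 'shift': [-1.8, -144.1, -371.5]}
```

Call:
drive_tool --pt "0 -7 -18 0" --pt "0 -11 -28 0" --pt "0 -14 -36 0" --pt "0 -14 -37 0" --pt "0 -14 -37 0" --pt "0 -14 -37 0" --pt "0 -14 -37 0" --pt "0 -14 -37 0" --pt "0 -14 -36 0" --pt "0 -12 -30 0"

```text
clock: 23.5
position: [557.0, -43.5, 144.5]
ee_rot: [-0.41, 0.577, 0.411, 0.574]
contact_force: [0.1, 0.6, -1.1]
gripper_width: 41.7
```

Call:
drive_tool --pt "0 -10 -22 0" --pt "0 -6 -15 0" --pt "0 0 0 0" --pt "0 0 0 0"

```text
clock: 23.83
position: [560.8, -81.8, 144.6]
ee_rot: [-0.409, 0.577, 0.411, 0.575]
contact_force: [0.2, 1.0, -1.3]
gripper_width: 41.7
```

Run:
```python
from h import *
im,P=shot("w12")
plan(563.5,-80,12)
```

```text
{'clock': 23.88, 'pos': [561.1, -81.0, 145.0], 'yaw': np.float64(161.0), 'j6': np.float64(-0.47), 'tilt': np.float64(0.17), 'w': 41.8, 'shift': [133.0, -2.3, 1.9]}
```

View pics/w12.png

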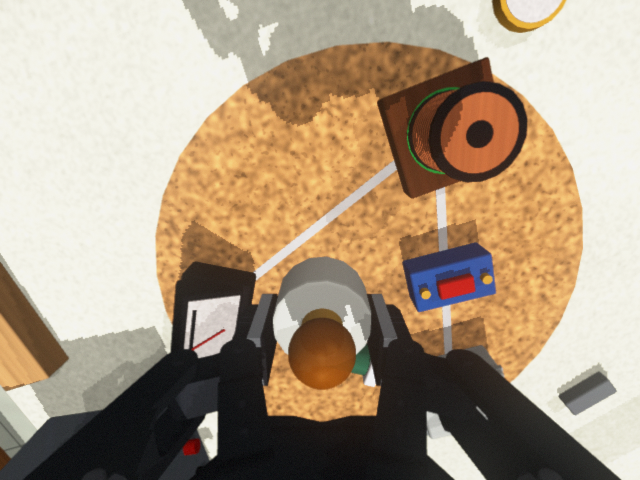

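Lamp held upright; the stand–meter line runs beneath. Lower it.

Call:
drive_tool --pt "20 -2 2 0" --pt "35 0 0 0" --pt "35 0 0 0" --pt "24 0 0 0" --pt "12 0 0 0" --pt "6 0 0 0" --pt "2 0 0 0" --pt "1 0 0 0" --pt "0 0 0 0" --pt "0 0 0 0"

```text
clock: 24.72
position: [565.8, -79.1, 12.5]
ee_rot: [-0.412, 0.575, 0.411, 0.576]
contact_force: [-0.1, -0.4, -0.9]
gripper_width: 41.7
```

Call:
drive_tool --pt "0 0 0 0" --pt "0 0 0 0" --pt "0 0 0 0" --pt "0 0 0 0" --grip 58

```text
clock: 25.05
position: [565.2, -79.5, 11.8]
ee_rot: [-0.411, 0.575, 0.411, 0.576]
contact_force: [-0.1, 0.6, 0.2]
gripper_width: 58.1
```

Call:
drive_tool --pt "-10 0 0 0" --pt "-20 0 0 0" --pt "-30 0 0 0" --pt "-40 0 0 0" --pt "-40 0 0 0" --pt "-10 0 0 0" --pt "0 0 0 0" --pt "0 0 0 0"

```text
clock: 25.72
position: [565.0, -79.3, 162.5]
ee_rot: [-0.411, 0.575, 0.411, 0.576]
contact_force: [-0.4, -0.2, 0.6]
gripper_width: 58.5
```

Run:
```python
from h import *
im,P=shot("w13")
c=blob(im,(200,80,440,330),lambda h,s,v:(h<13)&(s>150)&(v<190));print(cv2.boundingRect(c),rect(P,c,45))
plan(424,325,160)
```

```text
(380, 80, 60, 109) [ 470.8 -127.7   73.7   43.    90.5]
{'clock': 25.77, 'pos': [564.1, -79.4, 161.0], 'yaw': np.float64(161.0), 'j6': np.float64(-0.47), 'tilt': np.float64(0.06), 'w': 58.4, 'shift': [1.3, 263.9, 337.0]}
```

View pics/w13.png

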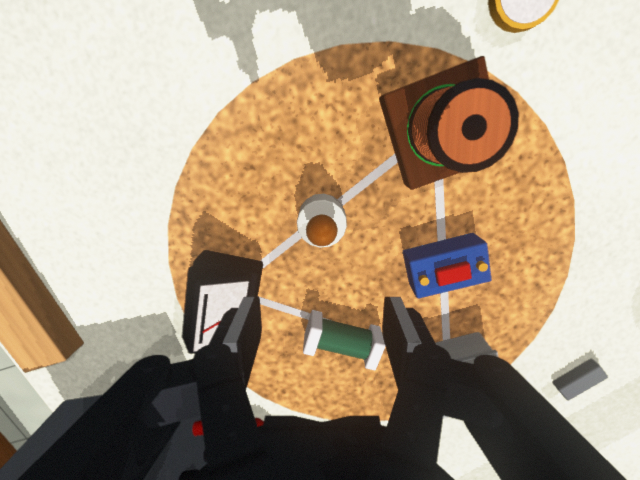

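Lamp stands on the line (bulb px (321,230)). Now to the core.

Call:
drive_tool --pt "0 14 18 0" --pt "0 20 26 0" --pt "0 24 31 0" --pt "0 24 31 0" --pt "0 24 31 0" --pt "0 24 31 0" --pt "0 24 31 0" --pt "0 24 31 0" --pt "0 24 31 0" --pt "0 24 30 0" --grip 65

```text
clock: 26.6
position: [443.7, 270.1, 159.6]
ee_rot: [-0.411, 0.577, 0.411, 0.574]
contact_force: [1.3, 0.2, -0.4]
gripper_width: 65.4
```

Call:
drive_tool --pt "0 20 25 0" --pt "0 12 14 0" --pt "0 5 6 0" --pt "0 0 0 0" --pt "0 0 0 0"

```text
clock: 27.02
position: [424.6, 322.8, 160.0]
ee_rot: [-0.411, 0.576, 0.411, 0.574]
contact_force: [-0.5, -0.6, 0.3]
gripper_width: 65.1
```

Run:
```python
from h import *
im,P=shot("w14")
plan(424,325,10)
Q=pose("wrist")
c=blob(im,(230,120,420,320),lambda h,s,v:v<75);print(cv2.boundingRect(c),rect(P,c,18),rect(P,c,0))
cv2.imwrite("pics/w14c.png",cv2.resize(im[130:330,200:440],None,fx=2,fy=2)[:,:,::-1])
w=cast(P,[(321,240)],30);print(w)
```

```text
{'clock': 27.07, 'pos': [424.9, 322.5, 160.4], 'yaw': np.float64(161.0), 'j6': np.float64(-1.28), 'tilt': np.float64(0.14), 'w': 65.0, 'shift': [150.4, 1.6, 2.5]}
(303, 209, 37, 43) [426.8 327.7  39.4  32.5  71.1] [428.6 333.1  41.9  34.5  71.1]
[[428.3833707  332.38760495  30.        ]]
```

View pics/w14c.png

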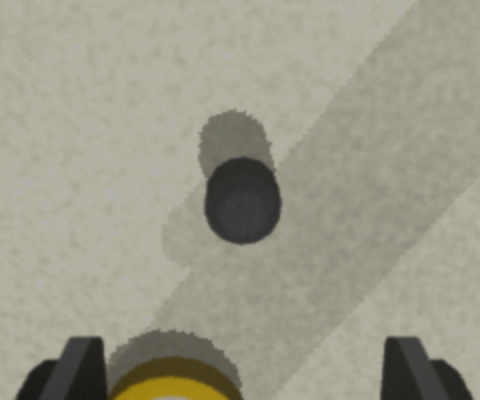

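Call:
drive_tool --pt "20 0 5.5 0" --pt "35 0 0 0" --pt "38 0 0 0" --pt "34 0 0 0" --pt "18 0 0 0" --pt "8 0 0 0" --pt "4 0 0 0" --pt "0 0 0 0" --pt "0 0 0 0"

```text
clock: 27.82
position: [427.8, 329.3, 5.5]
ee_rot: [-0.411, 0.575, 0.411, 0.576]
contact_force: [-0.2, 0.3, -0.3]
gripper_width: 65.3
```

Call:
drive_tool --pt "0 0 0 0" --pt "0 0 0 0" --pt "0 0 0 0" --pt "0 0 0 0" --pt "0 0 0 0" --pt "0 0 0 0" --pt "0 0 0 0" --grip 15

```text
clock: 28.4
position: [427.4, 329.5, 5.9]
ee_rot: [-0.411, 0.574, 0.411, 0.576]
contact_force: [-0.8, 0.0, 5.9]
gripper_width: 31.6
```

Call:
drive_tool --pt "-10 0 0 0" --pt "-20 0 0 0" --pt "-30 0 0 0" --pt "-40 0 0 0" --pt "-40 0 0 0" --pt "-40 0 0 0" --pt "0 0 0 0" --pt "0 0 0 0"

```text
clock: 29.07
position: [427.2, 329.8, 187.4]
ee_rot: [-0.41, 0.573, 0.412, 0.578]
contact_force: [-0.6, -1.6, -4.8]
gripper_width: 31.7
```

Run:
```python
from h import *
im,P=shot("w15",crop=(200,200,440,440),f=2)
plan(446.2,-125.8,180)
```

```text
{'clock': 29.12, 'pos': [426.1, 328.5, 184.8], 'yaw': np.float64(161.0), 'j6': np.float64(-1.29), 'tilt': np.float64(0.08), 'w': 31.7, 'shift': [4.2, -166.6, -423.2]}
```

View pics/w15.png

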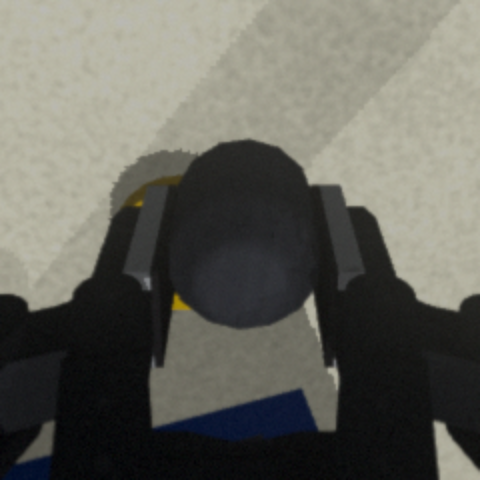

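Core held upright: rows 270 (rear bottom edge) to 363 (front shoulder) in the wrist image. Computing its offset along the pads.

Run:
```python
from h import *
c=arm.calibration("wrist");T=np.array(c["T_tool_cam"]);K=np.array(c["K"]);d=np.array(c["distortion"])
def tz(uv,x):
    p=cv2.undistortPoints(np.array([[uv]],float),K,d).ravel();r=T[:3,:3]@[p[0],-p[1],-1];return (T[:3,3]+r*(x-T[0,3])/r[0]).round(1)
print(tz((322,270),6)[1:]+[0,17],tz((322,363.5),6-28)[1:]-[0,17])
```

```text
[ 0.1 -0.1] [ 0.1 -1.6]
```

Call:
drive_tool --pt "0 -7 -18 0" --pt "0 -11 -28 0" --pt "0 -14 -36 0" --pt "0 -14 -37 0" --pt "0 -14 -37 0" --pt "0 -14 -37 0" --pt "0 -14 -37 0" --pt "0 -14 -37 0" --pt "0 -14 -37 0" --pt "0 -14 -37 0"

```text
clock: 29.95
position: [437.1, -37.9, 182.4]
ee_rot: [-0.41, 0.577, 0.412, 0.574]
contact_force: [1.9, 0.3, -2.8]
gripper_width: 31.4
```

Call:
drive_tool --pt "0 -14 -35 0" --pt "0 -12 -26 0" --pt "0 -8 -15 0" --pt "0 -3 -5 0" --pt "0 0 0 0" --pt "0 0 0 0"

```text
clock: 30.45
position: [447.0, -124.2, 182.9]
ee_rot: [-0.41, 0.576, 0.412, 0.575]
contact_force: [0.4, -0.8, -2.0]
gripper_width: 31.9
```

Run:
```python
from h import *
im,P=shot("w16")
plan(446.5,-125,87)
```

```text
{'clock': 30.5, 'pos': [447.2, -123.8, 183.3], 'yaw': np.float64(161.1), 'j6': np.float64(-0.41), 'tilt': np.float64(0.14), 'w': 31.5, 'shift': [96.3, 0.0, -1.3]}
```

View pics/w16.png

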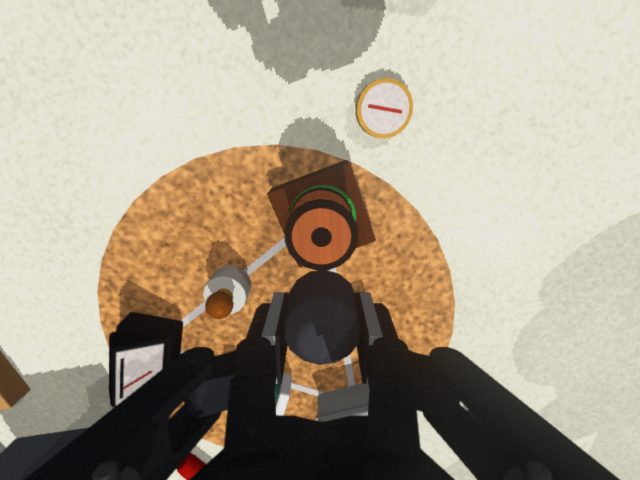

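Run:
```python
from h import *
P=pose("wrist");print(cast(P,[(321,235)],80))
```

```text
[[ 446.58366825 -126.55752535   80.        ]]
```

Call:
drive_tool --pt "15 0 -1 0" --pt "25 0 0 0" --pt "25 0 0 0" --pt "15 0 0 0" --pt "9 0 0 0" --pt "4 0 0 0" --pt "0 0 0 0" --pt "0 0 0 0"

```text
clock: 31.17
position: [448.5, -125.0, 92.0]
ee_rot: [-0.412, 0.575, 0.411, 0.576]
contact_force: [0.6, -0.1, -3.1]
gripper_width: 31.8
```

Call:
drive_tool --pt "2 1.5 0 0" --pt "2 0 0 0" --pt "1 0 0 0" --pt "0 0 0 0" --pt "0 0 0 0"

```text
clock: 31.58
position: [446.3, -125.0, 86.5]
ee_rot: [-0.411, 0.575, 0.411, 0.576]
contact_force: [0.0, -0.1, -2.8]
gripper_width: 31.7
```

Call:
drive_tool --pt "1 0 0 0" --pt "0.5 0 0 0" --pt "0 0 0 0" --pt "0 0 0 0"

```text
clock: 31.92
position: [446.5, -125.0, 85.9]
ee_rot: [-0.411, 0.575, 0.411, 0.575]
contact_force: [-1.0, 0.5, 4.6]
gripper_width: 31.6
```

Contact felt (force +4.6 N): released and retreat.

Call:
drive_tool --pt "0 0 0 0" --pt "0 0 0 0" --pt "0 0 0 0" --pt "0 0 0 0" --grip 52

```text
clock: 32.25
position: [446.5, -125.0, 84.9]
ee_rot: [-0.411, 0.575, 0.411, 0.575]
contact_force: [-0.0, -0.2, 0.0]
gripper_width: 51.8
```

Call:
drive_tool --pt "-10 0 0 0" --pt "-20 0 0 0" --pt "-30 0 0 0" --pt "-30 0 0 0" --pt "-10 0 -30 0" --pt "0 0 -35 0" --pt "0 0 -35 0" --pt "0 0 -20 0" --pt "0 0 0 0" --pt "0 0 0 0"

```text
clock: 33.08
position: [406.9, -239.2, 184.7]
ee_rot: [-0.41, 0.576, 0.41, 0.576]
contact_force: [-0.5, 0.7, 0.3]
gripper_width: 51.9
```

Run:
```python
from h import *
plan(446,-126,80)
im,P=shot("w17")
a=im[130:430,150:640]
t,Pt=shot("top3","top")
cv2.imwrite("pics/f.png",cv2.resize(np.vstack([im[180:480,150:550],cv2.resize(t[100:310,180:460],(400,300))]),None,fx=1,fy=1)[:,:,::-1])
```

```text
{'clock': 33.08, 'pos': [406.9, -239.2, 184.7], 'yaw': np.float64(160.9), 'j6': np.float64(-0.15), 'tilt': np.float64(0.01), 'w': 51.9, 'shift': [104.7, 0.0, 119.8]}
```

View pics/f.png

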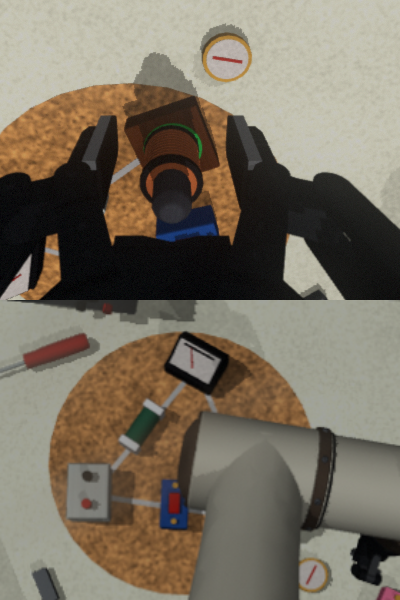

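Core stands upright in the coil's centre. Clear the arm from the top view for a final numeric check.

Call:
drive_tool --pt "-5 0 -25 0" --pt "-5 0 -35 0" --pt "-5 0 -38 0" --pt "-5 0 -38 0" --pt "-5 0 -38 0" --pt "-5 0 -38 0" --pt "0 0 -38 0" --pt "0 0 -30 0" --pt "0 0 -15 0" --pt "0 0 0 0"

```text
clock: 34.02
position: [311.5, -519.2, 213.8]
ee_rot: [-0.41, 0.576, 0.411, 0.576]
contact_force: [0.9, -0.1, -0.7]
gripper_width: 52.0
```

Run:
```python
from h import *
t,P=shot("top4","top");s,S=shot("sc4","scene")
q={"pad+coil":((335,220,395,285),lambda h,s,v:(h<18)&(s>130)&(v>90),80),"core":((345,225,385,270),lambda h,s,v:(v<75)&(s<70),98),
"switch":((275,220,335,275),lambda h,s,v:(h>100)&(h<130)&(s>100),30),"green":((255,165,310,215),lambda h,s,v:(h>40)&(h<95)&(s>60),28),
"bulb":((310,170,370,225),lambda h,s,v:(h<13)&(s>150)&(v<150),45),"tape":((70,205,125,260),lambda h,s,v:(h>20)&(h<35)&(s>120),20),
"battery":((215,205,270,262),lambda h,s,v:(s<40)&(v>95)&(v<250),45),"meter":((285,115,350,172),lambda h,s,v:(v<50),50)}
for n,(w,f,z) in q.items():
    try: b=blob(t,w,f);print(n,cv2.boundingRect(b),rect(P,b,z))
    except ValueError: print(n,"none")
print(arm.read_state()["position"],arm.read_state()["clock"])
t0=cv2.imread("pics/top0.png")[:,:,::-1]
for n,w in (("tape",(70,205,125,260)),("spool",(505,225,540,255))):
    a=[cv2.cvtColor(np.ascontiguousarray(i[w[1]:w[3],w[0]:w[2]]),cv2.COLOR_RGB2GRAY).astype(np.float32) for i in (t0,t)]
    print(n,cv2.phaseCorrelate(a[0],a[1]))
```

```text
pad+coil (351, 220, 44, 25) [ 480.5 -142.2   85.1   47.8   88.3]
core (358, 240, 17, 17) [ 446.4 -126.3   31.2   30.9  178.3]
switch (292, 226, 20, 34) [467.8  -1.8  68.9  38.4 176.4]
green (268, 175, 23, 25) [585.4  43.3  50.   27.2 144.5]
bulb (341, 191, 4, 3) [570.4 -87.3   4.7   4.6 152.5]
tape (78, 214, 37, 36) [500.9 433.2  79.4  74.8  89.1]
battery (227, 215, 29, 38) [487.2 121.8  76.2  57.4 179. ]
meter (295, 122, 45, 44) [671.9 -37.2  84.7  67.7  58.7]
[ 312.14643877 -516.70301556  214.1721263 ] 34.1167
tape ((-0.019996470936519017, 0.006834795907263214), 1.003859204451243)
spool ((-0.0027495521396367906, -0.008884245199764607), 1.0027109765344195)
```

Run:
```python
from h import *
t=cv2.imread("pics/top4.png")[:,:,::-1].copy();P=pose("top")
for lo in (140,120):
    b=blob(t,(325,180,352,210),lambda h,s,v:(h<20)&(s>lo)&(v<160));print(cv2.boundingRect(b),rect(P,b,45))
b=blob(t,(325,180,352,210),lambda h,s,v:(v>150)&(s<50));print(cv2.boundingRect(b),rect(P,b,28))
c=arm.calibration("wrist");T=np.array(c["T_tool_cam"]);a=np.radians(161);M=np.array([[0,np.cos(a),np.sin(a)],[0,np.sin(a),-np.cos(a)],[-1,0,0]])
print(cast((np.array(c["K"]),np.array(c["distortion"]),M@T[:3,:3],M@T[:3,3]+[564.1,-79.4,161]),[(321.5,230)],45))
```

```text
(335, 180, 17, 30) [564.3 -88.2  61.   33.  178.6]
(334, 180, 18, 30) [564.2 -87.4  60.9  35.1 179. ]Traceback (most recent call last):
  File "<stdin>", line 5, in <module>
  File "h.py", line 19, in blob
    c=max(c,key=cv2.contourArea)
ValueError: max() iterable argument is empty
```

Run:
```python
from h import *
c=arm.calibration("wrist");T=np.array(c["T_tool_cam"]);a=np.radians(161);M=np.array([[0,np.cos(a),np.sin(a)],[0,np.sin(a),-np.cos(a)],[-1,0,0]])
p=cast((np.array(c["K"]),np.array(c["distortion"]),M@T[:3,:3],M@T[:3,3]+[564.1,-79.4,161]),[(321.5,230)],45)[0];print(p)
for n,q in (("stand",(446,-126)),("meter",(680,-38)),("batt",(486.5,121))):print(n,np.hypot(*(p[:2]-q)).round(1))
print(arm.job_done())
```

```text
[563.35537224 -82.15853402  45.        ]
stand 125.3
meter 124.7
batt 217.2
the job is handed in; nothing more can be done
None
```

The circuit demonstration is set out and handed in after about 34 s of robot time. `job_done` gives no verdict, so these are my own last checks from the camera images, in mm:

| Part | Measured position | Check |
|---|---|---|
| Coil | (446, -126) | about 1 mm from the centre of the stand pad |
| Iron core | (446.4, -126.3) | upright, under 1 mm from the coil centre |
| Switch | (467.8, -1.8) | about 2 mm from the midpoint, about 215 mm from the meter |
| Lamp | (563.4, -82.2) | about 125 mm from both the stand and the meter, 217 mm from the battery box |
| Resistor | (585.4, 43.3) | about 125–126 mm from both the meter and the battery box, about 219 mm from the stand |

- **Bystanders:** comparing the first and last top pictures, the yellow tape roll and the silver spool shifted by less than 0.1 pixel.
- **Robot:** the arm is clear of everything. The largest contact force in the readings was about 7 N.

**Failed or less certain checks:**
- The final top-view colour masks for the coil and the bulb ran into the cork mat and gave unusable values. The coil and lamp figures come from the close wrist views taken before the arm backed away.
- The meter position used here was worked out from the other two corners. Seen directly from above it came out about 8 mm different in x, which I put down to its sloping top.
- The resistor was released about 2.5 mm above its pick height and the lamp about 3.5 mm. The lamp looked upright in the picture afterwards, and the resistor's later measurements showed no change.

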